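# Fit the crank on the sweet mill

### The job

Put the loose crank back on the sweet mill: set its toothed hub upright into the mill's collar, feel for the angle at which its teeth drop between the teeth inside, and press it fully home past the spring catches, without forcing it. Leave it seated upright and let go; leave the other things on the shelf where they are.

Things in the scene. Friction and masses are not known exactly. Their poses are not given: they have to be found in the camera images.
- mill: Hand mill for sweets, fixed on the white shelf board (top 188 mm above the table) that bridges the stock: black plinth 104x104x25 mm with a catch tray on its front (-x), and on top an upright open steel collar whose axis is the mill's z axis. Origin: centre of the underside, on the board. 73 mm high in all. Inside the collar stand the teeth of the mill's shaft, which has stopped at an unknown angle.
- mill_rim (a point): Centre of the collar's mouth, 73 mm above the mill's origin. Outer radius 37 mm. Inner radius 31 mm from the mouth down to 7 mm below it, then a steep funnel to inner radius 27 mm at 17 mm below, then straight down to the floor 33 mm below.
- mill_seat (a point): Point on the collar's axis on its floor, 40 mm above the mill's origin: the crank's origin lies here when it is home. On the floor stand six evenly spaced teeth (60 degrees pitch) 9 mm high, 7.5 mm wide, between radii 18 and 25 mm. Their shaft is stiff to turn (0.45 N m); their angle is unknown and has nothing to do with the mill's yaw.
- mill_catches (a point): Point on the collar's axis level with three brass spring catches, 68 mm above the mill's origin. They stand out of the wall to radius 26 mm. The crank's bead must be pushed past them: they begin to resist when the crank's origin is about 7 mm above the seat, are past at about 3 mm, take about 5 to 12 N, and then hold the crank down.
- crank: Loose crank, about 0.2 kg, 76 mm high, standing upright on its teeth on the same shelf board. Origin: on the hub's axis, level with the tips of its teeth; z up along the hub, x along the crank arm. Arm 14 mm wide, 7 mm thick at z 39 to 46 mm, out to x = 82 mm; upright black knob 20 mm thick at x = 74 mm, its top at z 72 mm.
- crank_hub (a point): Point on the hub's axis 19 mm above the crank's origin. Below it the hub, radius 24.7 mm, z 9 to 19 mm, and six teeth, z 0 to 9 mm, of the mill's size and pitch, one on the +x axis; they pass between the mill's teeth with some 6 degrees of play either way, in any of six angles. Tooth on tooth the origin is 9 mm above the seat. Above it a bead, radius 28 mm at z 25 mm.
- crank_grip (a point): Point inside the grip block, on the hub's axis, 60 mm above the crank's origin. The block has flat sides: 32 mm along the crank's x, 24 mm along its y, z 38 to 76 mm. Grip it from above, closing along the crank's y.
- mint_tin: bystander: round mint tin, 67 mm across, 23 mm high, between the mill and the crank; origin at the centre of its underside
- dark_box: bystander: flat dark sweet box, 56x120x22 mm, at the shelf's front edge, middle; origin at the centre of its underside
- light_box: bystander: flat light blue sweet box, 50x112x20 mm, at the shelf's front edge, left; origin at the centre of its underside
- bar: bystander: wrapped chocolate bar, 38x115x17 mm, at the shelf's front edge, right; origin at the centre of its underside

How it is judged:
By the outcome, as a careful person would: the job done as asked, in the order asked, and still so for the second after the job is handed in, with the robot touching nothing.
It also fails if it takes over 58 s, if anything falls off the work surface, if the arm or the gripper's body presses on something with over 40 N, if the wrist force passes 120 N, or if a joint passes its speed limit or range.

### The arm

A 7-joint arm with a two-finger parallel gripper is mounted at the origin on a cart in front of the work surface, level with it; the furniture and walls round the work are solid. World frame = base frame: x ahead of the robot, y to its left, z up, the work surface at z = 0. Lengths are in m, angles in rad, forces in N, time in s.
With the tool pointing down it reaches from about 0.425 to 0.925 m from the base axis. Payload 6.8 kg.
Tool frame: the origin (TCP) lies at the very end of the fingers, on their centre line; the grasp point (between the pads) lies 19 mm behind it; z points along the fingers, x is the direction in which the jaws open and shut, and the axes are right-handed (so a half turn about z gives the same grasp; the last joint's range is limited). The gripper opens to 85 mm and grips with 20 to 120 N. Pads are 22 mm wide; open, the fingers measure 114 mm over their backs; the gripper's body (76 mm by 85 mm) begins 54 mm behind the grasp point. The pads swing forward as they close: fully open they stand 13 mm farther back than shut.
Start: joints at [1.054, 0.477, 0.022, 1.555, -0.011, 1.109, -0.083], TCP at [0.268, -0.619, 0.231] pointing down, gripper open.
Joint ranges: [-2.96, 2.96], [-0.34, 2.1], [-1.41, 1.46], [0.24, 2.44], [-1.37, 4.51], [0.17, 1.92], [-2.96, 2.96]. Speed limits (rad/s): [2.39, 2.39, 3.14, 3.14, 3.14, 3.14, 3.14].

### API

Orientations are given as a rotation vector (axis times angle).
In Python, from bench import get_obs, imaging, hand_in gives the robot as it stands.
- The arm moves only by the tool send_rows, never from a script. Its argument "motion" is a list of rows, each an object with "dp": the shift along the world's x, y, z in m, a list of three; "rot": the turn, a rotation vector about the world's x, y, z in rad, a list of three; "grip": the finger opening in m, from 0 to 0.0854. In form: [{"dp": [dx, dy, dz], "rot": [ax, ay, az], "grip": grip}, ...]. A call has 1 to 20 rows; each row shifts and turns the pose as measured when the row begins; what a row does not reach is not made up. A row lasts 1/8 s, in which the tool goes at most 62.5 mm and 10.7 degrees, less where a joint would pass 70% of its speed; a pose out of reach is approached as far as the arm can. A call is refused whole if a number of a shift passes 0.0625 or a number of a turn 0.188, either way. A call with a gripper value outside its range is refused whole. The fingers move at their own pace and stop on an object; "grip_force" is the grip in N (left out, the last holds). Time passes only in rows, so rows that do not move let the fingers close. It gives the time, the measured TCP pose, the force and the opening at its end, in the units of the state.
- get_obs(): the state, without advancing time (a new reading comes with each control period).
- imaging.grab_frame(name): name is "scene" or "top" or "wrist"; returns a dict with "img" (420x560x3 uint8, red, green, blue), "fx", "fy", "cx", "cy" (pixels), "D" ([k1, k2, p1, p2, k3] as OpenCV has them; the pictures are not rectified), "R" (3x3) and "t" (3): a world point X has camera coordinates R X + t. Camera axes: x right, y down, z forward; pixel columns grow to the right and rows downward; lengths in m; the calibration is good to about 2 mm. A picture is of the moment at which its call begins. There is no depth.
- hand_in(): hands the job in, once; it reports no verdict.
The state is a dict: "clock": time; "joints": joint angles; "qvel": joint speeds; "tau": joint torques, N m; "tcp_pos": TCP position; "orientation": TCP orientation; "contact_force": force on the tool from outside, world axes, zero at the start; "moment": the same for the moment, N m; "grip_width": finger opening in m.
Only numpy, scipy, OpenCV 4.12 (cv2) and the standard library are available. Lean on these libraries where they do the work, as an engineer would, in place of code of your own. Each camera call takes 0.05 s, during which the arm holds its last target. There are 200 camera calls.

## Working session

There is one attempt and no reset: what is moved stays moved. The work goes in short steps, Python scripts to look and compute and a tool call to move; the robot and the scene stay as the last step left them, time stands still between calls to the robot, and variables do not carry over. Pictures are saved under pics/ and viewed, about 8 in all and at most 12, crops included, and the job is handed in when it is done.

Besides the shell and the picture viewer there is one more tool, called after "Request:" in YAML: its name, and indented under it one key for each argument. send_rows: Moves the arm, as the interface text tells. Its arguments: {"type":"object","properties":{"motion":{"type":"array","items":{"type":"object","properties":{"dp":{"type":"array","items":{"type":"number"}},"rot":{"type":"array","items":{"type":"number"}},"grip":{"type":"number"}}}},"grip_force":{"type":"number"}},"required":["motion"]}

```bash
mkdir -p pics; ls; cat > h.py <<'E'
from bench import get_obs, imaging, hand_in
import numpy as np, cv2
def snap(name,fn=None):
    f=imaging.grab_frame(name)
    if fn: cv2.imwrite(f'pics/{fn}.png',f['img'][:,:,::-1])
    return f
def K(f): return np.array([[f['fx'],0,f['cx']],[0,f['fy'],f['cy']],[0,0,1.]])
def atz(f,px,z):
    u=cv2.undistortPoints(np.array([[px]],float),K(f),np.array(f['D'],float))[0,0]
    R=np.array(f['R']);t=np.array(f['t']);c=-R.T@t;d=R.T@np.array([*u,1]);
    return c+d*(z-c[2])/d[2]
def proj(f,P):
    R=np.array(f['R']);t=np.array(f['t'])
    return cv2.projectPoints(np.atleast_2d(np.array(P,float)),cv2.Rodrigues(R)[0],t,K(f),np.array(f['D'],float))[0][:,0]
E
python3 - <<'E'
from h import *
o=get_obs();print(o)
a=snap('scene','s1');b=snap('top','t1')
for f in(a,b):print(-np.array(f['R']).T@f['t'],f['fx'])
im=np.hstack([a['img'],b['img']])
cv2.imwrite('pics/t1b.png',cv2.resize(b['img'][:,:,::-1],(800,600),interpolation=cv2.INTER_CUBIC))
E
```

```text
pics
{'clock': 0.0, 'joints': array([ 1.05393453,  0.47780922,  0.02233978,  1.5564446 , -0.01150849,
        1.10929723, -0.0831131 ]), 'qvel': array([-0.00105062, -0.00019654,  0.0011845 , -0.00013131, -0.00127353,
       -0.00117853, -0.00051307]), 'tau': array([ 3.36268258e-04, -5.96444178e+01,  1.60811026e+00, -2.81190813e+01,
        1.24497194e-02,  9.24247492e-03,  1.20208142e-05]), 'tcp_pos': array([ 0.26804923, -0.61885352,  0.2303225 ]), 'orientation': array([-2.62532778e+00,  1.72384259e+00,  2.50765034e-03]), 'contact_force': array([-0.23505301,  0.49891495,  0.39427487]), 'moment': array([0.0022412 , 0.01909718, 0.00820725]), 'grip_width': 0.08564322787002357}
[-0.03230979  0.60032285  0.63767647] 420.38979025976
[0.31536459 0.03452958 1.08099974] 383.6592916274642
```

View pics/t1b.png

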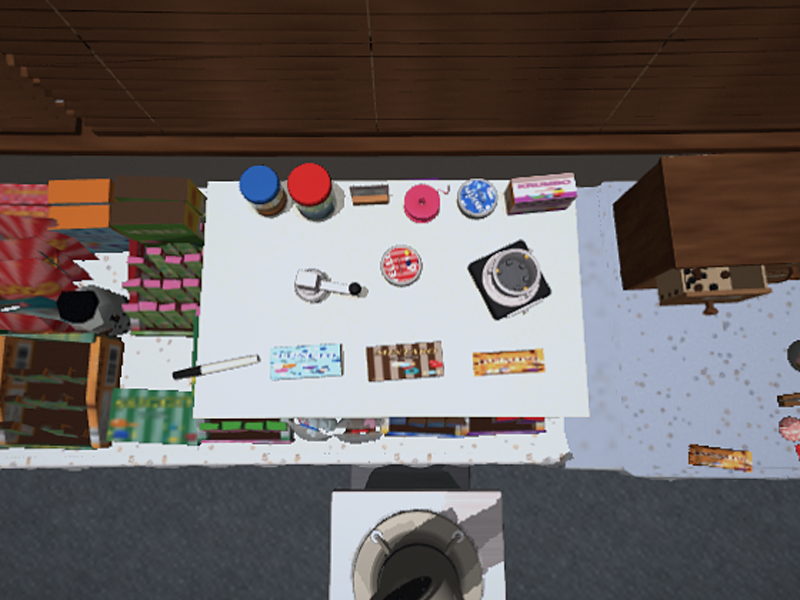

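View pics/s1.png

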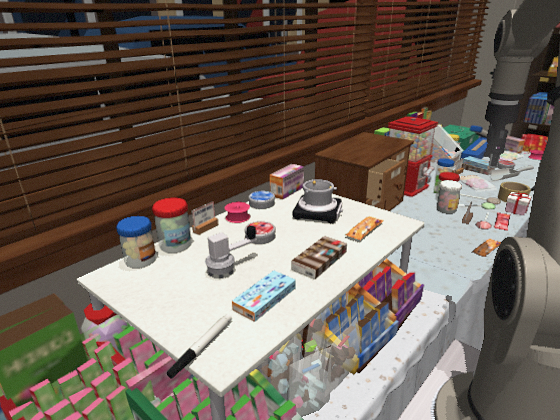

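The top view shows the crank hub near (315,287) with its knob at (354,289), and the mill collar near (513,273), in 800x600 pixels. The tin lies between them. Next I'll enlarge both.

```bash
python3 - <<'E'
from h import *
b=cv2.imread('pics/t1.png')
A=cv2.resize(b[180:220,200:260],(600,400),interpolation=cv2.INTER_CUBIC)  # x10
B=cv2.resize(b[160:230,320:395],(600,560),interpolation=cv2.INTER_CUBIC)  # x8
c=np.zeros((600,800,3),np.uint8)
c[:267,:400]=cv2.resize(A,(400,267));c[:560,400:800]=cv2.resize(b[160:230,320:390],(400,560)) if 0 else 0
c[:400,400:800]=cv2.resize(b[160:230,320:390],(400,400),interpolation=cv2.INTER_CUBIC)
s=cv2.imread('pics/s1.png'); c[300:600,:360]=cv2.resize(s[220:285,195:273],(360,300),interpolation=cv2.INTER_CUBIC)
cv2.imwrite('pics/c1.png',c)
E
```

```text
(no output)
```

View pics/c1.png

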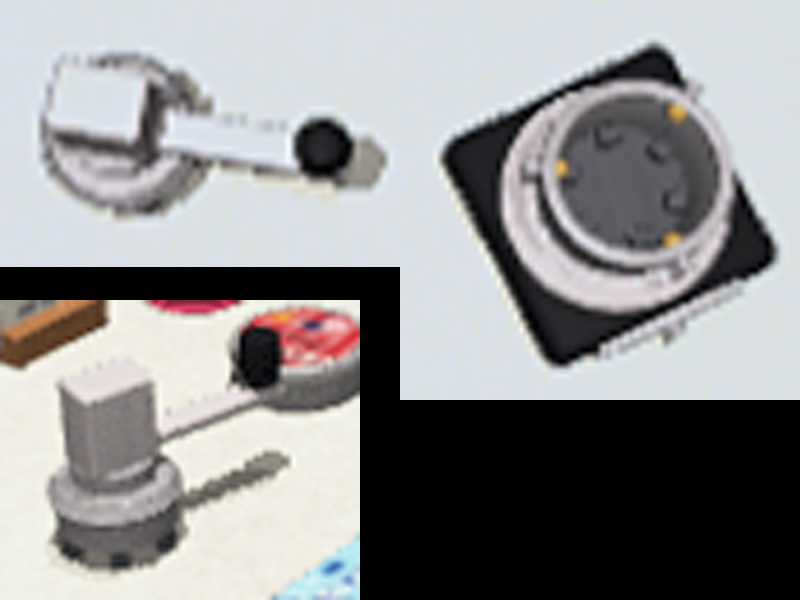

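The crop shows the block top at crop pixel (101,103), the knob at (322,145) and the collar mouth centre at (640,170). I'll turn these into world positions.

```bash
python3 - <<'E'
from h import *
f=snap('top')
g=atz(f,(215.15-.5+.075,195.45-.5+.075),.264);k=atz(f,(248.3-.4,201.75-.4),.260)
m=atz(f,(361.6,189.4),.261)
print(g,k,m,np.hypot(*(k-g)[:2]),np.degrees(np.arctan2(*(k-g)[1::-1])))
for n,z,p in(('tin',.211,(401*.7,263*.7)),('dark',.21,(405*.7,359*.7))):print(n,atz(f,p,z))
w=snap('wrist'); c=-w['R'].T@w['t'];print(c,w['R'],w['fx'])
from scipy.spatial.transform import Rotation as Ro
o=get_obs();print(o['tcp_pos'],Ro.from_rotvec(o['orientation']).as_matrix())
E
```

```text
[0.49863797 0.17129464 0.264     ] [0.48519679 0.09923797 0.26      ] [ 0.51092272 -0.14966739  0.261     ] 0.07329958536729163 -100.56630470671884
tin [0.53620359 0.02700486 0.211     ]
dark [0.37992488 0.02135068 0.21      ]
[ 0.33293705 -0.5926859   0.37247662] [[ 0.39862913 -0.91711064 -0.00169744]
 [-0.88085585 -0.38338466  0.27768538]
 [-0.25531899 -0.10919828 -0.96067057]] 374.11273896824815
[ 0.26814704 -0.61905135  0.23067452] [[ 3.97517565e-01 -9.17594401e-01 -5.48636156e-04]
 [-9.17593794e-01 -3.97517935e-01  1.05884769e-03]
 [-1.18968542e-03  8.25145780e-05 -9.99999289e-01]]
```

Request:
send_rows:
  motion:
    - {"dp":[0,0,0.06],"rot":[0,0,0],"grip":0.085}
    - {"dp":[0,0,0.06],"rot":[0,0,0],"grip":0.085}
    - {"dp":[0,0.02,0.06],"rot":[0,0,0],"grip":0.085}
    - {"dp":[0.01,0.05,0.03],"rot":[0,0,0.08],"grip":0.085}
    - {"dp":[0.02,0.055,0],"rot":[0,0,0.08],"grip":0.085}
    - {"dp":[0.02,0.055,0],"rot":[0,0,0.08],"grip":0.085}
    - {"dp":[0.02,0.055,0],"rot":[0,0,0.08],"grip":0.085}
    - {"dp":[0.02,0.055,0],"rot":[0,0,0.08],"grip":0.085}
    - {"dp":[0.02,0.055,0],"rot":[0,0,0.08],"grip":0.085}
    - {"dp":[0.02,0.055,-0.01],"rot":[0,0,0.08],"grip":0.085}
    - {"dp":[0.02,0.055,-0.02],"rot":[0,0,0.08],"grip":0.085}
    - {"dp":[0.02,0.05,-0.02],"rot":[0,0,0.08],"grip":0.085}

```text
clock: 1.7
tcp_pos: [0.4371, -0.1005, 0.3933]
orientation: [3.067, -0.665, 0.002]
contact_force: [0.9, -0.2, -0.3]
grip_width: 0.0854
```

```bash
python3 - <<'E'
from h import *
w=snap('wrist','w1'); print(proj(w,[[.511,-.150,.261],[.511,-.150,.228],[.538,-.15,.228]]))
p=proj(w,[[.511,-.150,.237]])[0].astype(int)
x,y=max(p[0]-70,0),max(p[1]-60,0);print(x,y)
c=w['img'][y:y+120,x:x+140,::-1]
cv2.imwrite('pics/w1c.png',cv2.resize(c,None,fx=5,fy=5,interpolation=cv2.INTER_CUBIC))
E
```

```text
[[393.56090952 216.64247121]
 [382.3155072  205.30820564]
 [412.14885545 192.59684212]]
315 148
```

View pics/w1c.png

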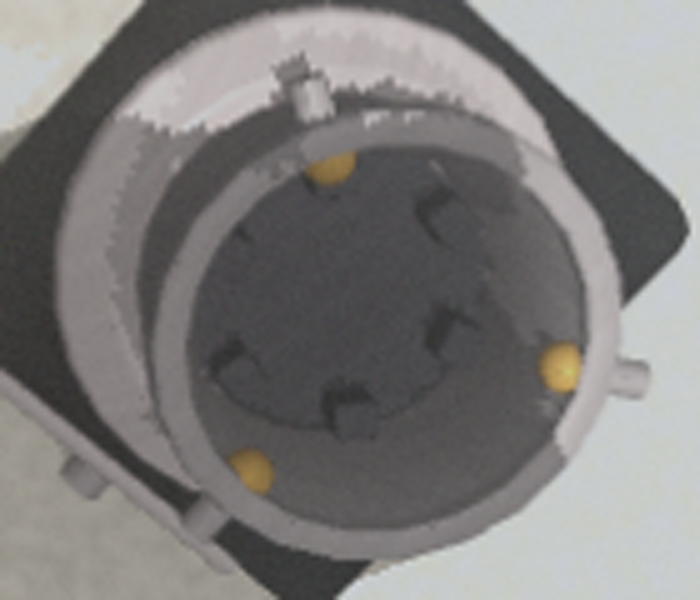

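The wrist crop shows the collar mouth at about (386,334) in the crop, which is (392.2,214.8) in the full frame. That is within 1 to 2 mm of the prediction. I'll stretch the contrast and unwarp the floor to read the tooth angle.

```bash
python3 - <<'E'
from h import *
w=snap('wrist'); im=cv2.imread('pics/w1.png',0).astype(np.float32)
m=atz(w,(392.1,214.7),.261);print(m)
# polar unwarp at tooth-top z=.237: rows r 10..30mm, cols angle 0..360
r=np.arange(10,31,.25)/1e3;a=np.radians(np.arange(0,360,.5))
P=np.stack([m[0]+r[:,None]*np.cos(a),m[1]+r[:,None]*np.sin(a),np.full((len(r),len(a)),.237)],-1).reshape(-1,3)
q=proj(w,P).astype(np.float32)
g=cv2.remap(im,q[:,0].reshape(len(r),-1),q[:,1].reshape(len(r),-1),cv2.INTER_CUBIC)
g=np.clip((g-20)*2.3,0,255).astype(np.uint8)
out=cv2.resize(g,(720,252))
for k in range(0,360,30): cv2.putText(out,str(k),(k*2,12),0,.4,255,1); cv2.line(out,(k*2,14),(k*2,22),255,1)
for rr in (18,25): out[int((rr-10)*12),::4]=255
c=im[148:268,315:455]; c=np.clip((cv2.resize(c,(560,480),interpolation=cv2.INTER_CUBIC)[80:430]-20)*2.3,0,255).astype(np.uint8)
o2=np.zeros((602,720),np.uint8);o2[:252]=out;o2[252:,:560]=c
cv2.imwrite('pics/pol.png',o2[:600])
E
```

```text
[ 0.51136602 -0.13732582  0.261     ]
```

View pics/pol.png

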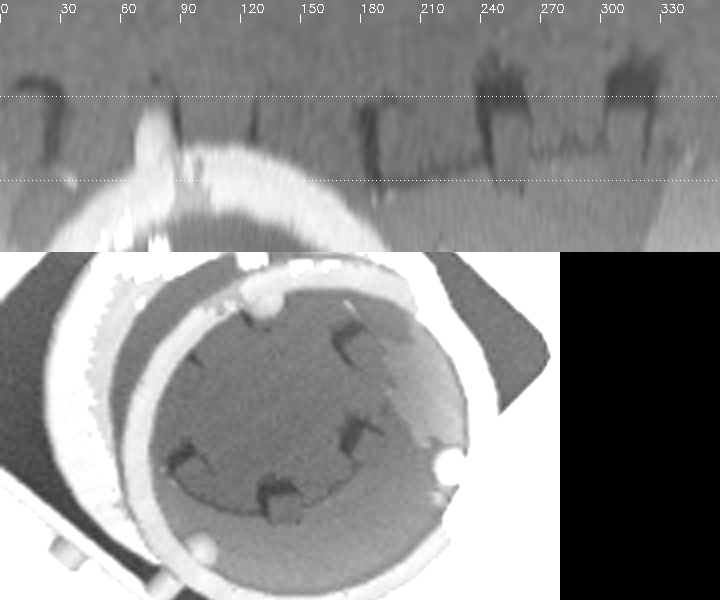

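The tooth centres in the unwarp sit near 14–15° mod 60, so the gaps are at about 45° and the target crank yaw is -75°. The arm was still settling between those two frames, so I'll re-measure the rim at rest by matching the crop.

```bash
python3 - <<'E'
from h import *
a=cv2.imread('pics/w1.png'); w=snap('wrist','w2'); b=w['img'][:,:,::-1].copy()
T=a[160:270,335:450]
r=cv2.matchTemplate(b,T,cv2.TM_CCOEFF_NORMED);_,v,_,l=cv2.minMaxLoc(r);print(v,l)
px=(392.1+l[0]-335,214.7+l[1]-160);print(px,atz(w,px,.261))
o=get_obs();print(o['tcp_pos'],o['orientation'],abs(o['qvel']).max())
E
```

```text
0.948369562625885 (338, 166)
(395.1, 220.7) [ 0.51087579 -0.14725619  0.261     ]
[ 0.43685342 -0.09947701  0.39268147] [ 3.06874282e+00 -6.59732510e-01 -2.66948036e-03] 0.07651272517330561
```

Request:
send_rows:
  motion:
    - {"dp":[0.011,0.045,0],"rot":[0,0,0.04],"grip":0.085}
    - {"dp":[0.011,0.05,0],"rot":[0,0,0.05],"grip":0.085}
    - {"dp":[0.011,0.05,0],"rot":[0,0,0.05],"grip":0.085}
    - {"dp":[0.011,0.05,-0.01],"rot":[0,0,0.05],"grip":0.085}
    - {"dp":[0.009,0.045,-0.02],"rot":[0,0,0.05],"grip":0.085}
    - {"dp":[0.005,0.02,-0.02],"rot":[0,0,0],"grip":0.085}
    - {"dp":[0,0,0],"rot":[0,0,0],"grip":0.085}
    - {"dp":[0,0,0],"rot":[0,0,0],"grip":0.085}

```text
clock: 2.85
tcp_pos: [0.4982, 0.1561, 0.3438]
orientation: [3.12, -0.312, 0.005]
contact_force: [0.1, 0.6, 0.2]
grip_width: 0.0847
```

```bash
python3 - <<'E'
from h import *
from scipy.spatial.transform import Rotation as Ro
w=snap('wrist','w3'); o=get_obs();M=Ro.from_rotvec(o['orientation']).as_matrix();print(o['tcp_pos'],np.degrees(np.arctan2(M[1,0],M[0,0])),M[:,2])
np.savez('w3',**{k:w[k] for k in('fx','fy','cx','cy','D','R','t')})
im=w['img'][:,:,::-1].copy()
y=np.radians(-100.6);ex=np.array([np.cos(y),np.sin(y),0]);ey=np.array([-ex[1],ex[0],0]);c=np.array([.4986,.1713,.264])
for p in proj(w,[c+s*ex*.016+t*ey*.012 for s in(-1,1) for t in(-1,1)]+[c+ex*.074-[0,0,.004]]): print(p); cv2.circle(im,tuple(int(v) for v in p),2,(0,0,255),-1)
cv2.imwrite('pics/w3o.png',cv2.resize(im,(800,600),interpolation=cv2.INTER_CUBIC))
E
```

```text
[0.49818625 0.15595155 0.34379586] -11.434873433049338 [ 0.00274075 -0.00611674 -0.99997754]
[254.85858751 169.55369774]
[295.03994125 169.00379999]
[256.52350885 220.58273026]
[295.15642025 220.05654799]
[277.32663431 300.1603991 ]
```

View pics/w3o.png

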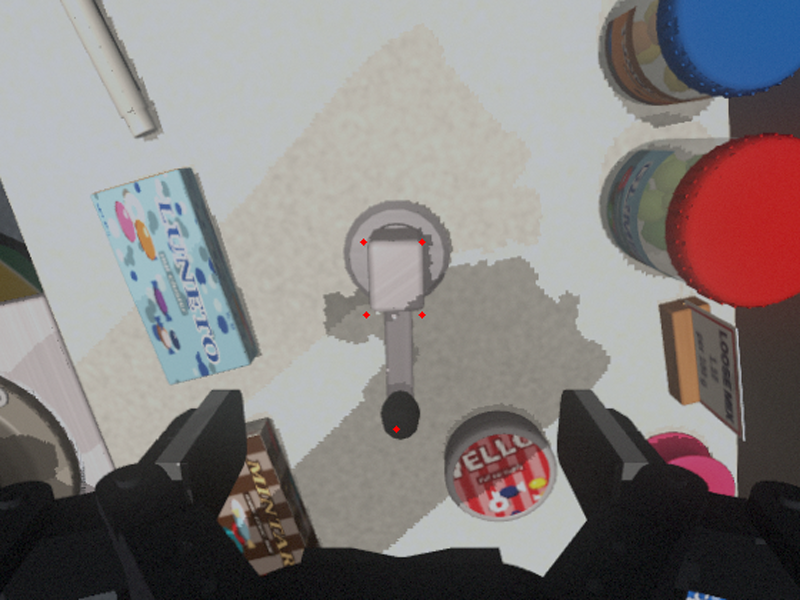

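The wrist view shows the block top at x 370–422, y 241–307 in 800-pixel coordinates. The bead circle is centred near (398,252) and the knob near (401,415). The overlay agrees to 1–2 mm. One quick check of the bead centre, then I'll grasp.

```bash
python3 - <<'E'
from h import *
w=dict(np.load('w3.npz'))
print(atz(w,(396*.7,274*.7),.264),atz(w,(398*.7,254*.7),.213),proj(w,[[.4996,.1725,.213],[.4996,.1725+.028,.213]])/.7)
E
```

```text
[0.50010937 0.17322583 0.264     ] [0.50058093 0.17159063 0.213     ] [[395.79273299 252.67250389]
 [384.70231193 198.96857442]]
```

Request:
send_rows:
  motion:
    - {"dp":[0.002,0.0165,0],"rot":[0.006,0.003,0.014],"grip":0.085}
    - {"dp":[0,0,-0.02],"rot":[0,0,0],"grip":0.085}
    - {"dp":[0,0,-0.02],"rot":[0,0,0],"grip":0.085}
    - {"dp":[0,0,0],"rot":[0,0,0],"grip":0.085}
    - {"dp":[0,0,0],"rot":[0,0,0],"grip":0.085}

```text
clock: 3.52
tcp_pos: [0.5028, 0.1733, 0.3072]
orientation: [-3.125, 0.296, -0.01]
contact_force: [0.1, -0.2, -0.3]
grip_width: 0.0851
```

Request:
send_rows:
  motion:
    - {"dp":[-0.003,-0.001,-0.02],"rot":[0,0,0],"grip":0.085}
    - {"dp":[0,0,-0.02],"rot":[0,0,0],"grip":0.085}
    - {"dp":[0,0,-0.02],"rot":[0,0,0],"grip":0.085}
    - {"dp":[0,0,-0.012],"rot":[0,0,0],"grip":0.085}
    - {"dp":[0,0,0],"rot":[0,0,0],"grip":0.085}
    - {"dp":[0,0,0],"rot":[0,0,0],"grip":0.085}

```text
clock: 4.28
tcp_pos: [0.5035, 0.1742, 0.2399]
orientation: [-3.12, 0.297, -0.025]
contact_force: [0.6, 0.2, -0.2]
grip_width: 0.085
```

Request:
send_rows:
  motion:
    - {"dp":[-0.003,-0.0015,-0.005],"rot":[0.002,0.016,0],"grip":0.085}
    - {"dp":[0,0,-0.004],"rot":[0,0,0],"grip":0.085}
    - {"dp":[0,0,0],"rot":[0,0,0],"grip":0.085}

```text
clock: 4.65
tcp_pos: [0.501, 0.1728, 0.2317]
orientation: [-3.119, 0.298, -0.001]
contact_force: [-0.5, -0.0, -0.5]
grip_width: 0.0848
```

```bash
cat >> h.py <<'E'
from scipy.spatial.transform import Rotation as Ro
def st():
    o=get_obs();M=Ro.from_rotvec(o['orientation']).as_matrix();z=M[:,2]
    print('t',round(o['clock'],2),'p',o['tcp_pos'].round(4),'yawx',np.degrees(np.arctan2(M[1,0],M[0,0])).round(2),'fixtilt',np.cross(z,[0,0,-1]).round(4),'F',o['contact_force'].round(2),'M',o['moment'].round(3),'g',round(o['grip_width'],4),'qd',abs(o['qvel']).max().round(3))
E
python3 -c "from h import *;st()"
```

```text
t 4.65 p [0.501  0.1728 0.2317] yawx -10.91 fixtilt [-0.0082  0.0016  0.    ] F [-0.46 -0.05 -0.5 ] M [-0.046  0.061  0.009] g 0.0848 qd 0.005
```

Request:
send_rows:
  motion:
    - {"dp":[0,0,0],"rot":[-0.008,0.0,0],"grip":0.04}
    - {"dp":[0,0,0],"rot":[0,0,0],"grip":0.018}
    - {"dp":[0,0,0],"rot":[0,0,0],"grip":0.018}
    - {"dp":[0,0,0],"rot":[0,0,0],"grip":0.018}
    - {"dp":[0,0,0],"rot":[0,0,0],"grip":0.018}
    - {"dp":[0,0,0],"rot":[0,0,0],"grip":0.018}
  grip_force: 60

```text
clock: 5.4
tcp_pos: [0.501, 0.173, 0.2319]
orientation: [3.127, -0.298, 0.003]
contact_force: [0.4, -0.3, -0.7]
grip_width: 0.023
```

```bash
python3 -c "from h import *;st()"
```

```text
t 5.4 p [0.501  0.173  0.2319] yawx -10.89 fixtilt [0.0002 0.0019 0.    ] F [ 0.36 -0.28 -0.72] M [ 0.031  0.051 -0.054] g 0.023 qd 0.002
```

Request:
send_rows:
  motion:
    - {"dp":[0,0,0.03],"rot":[0,0,0],"grip":0.018}
    - {"dp":[0,0,0.05],"rot":[0,0,0],"grip":0.018}
    - {"dp":[0,0,0.04],"rot":[0,0,0],"grip":0.018}
    - {"dp":[0.001,-0.035,0],"rot":[0,0,0.04],"grip":0.018}
    - {"dp":[0.001,-0.045,0],"rot":[0,0,0.06],"grip":0.018}
    - {"dp":[0.001,-0.045,0],"rot":[0,0,0.06],"grip":0.018}
    - {"dp":[0.001,-0.045,0],"rot":[0,0,0.06],"grip":0.018}
    - {"dp":[0.001,-0.045,0],"rot":[0,0,0.06],"grip":0.018}
    - {"dp":[0.001,-0.045,0],"rot":[0,0,0.06],"grip":0.018}
    - {"dp":[0.001,-0.03,0],"rot":[0,0,0.06],"grip":0.018}
    - {"dp":[0.001,-0.01,0],"rot":[0,0,0.04],"grip":0.018}
    - {"dp":[0,0,0],"rot":[0,0,0],"grip":0.018}
    - {"dp":[0,0,0],"rot":[0,0,0],"grip":0.018}

```text
clock: 7.02
tcp_pos: [0.5026, -0.1372, 0.3505]
orientation: [3.113, 0.415, -0.012]
contact_force: [-0.0, 0.4, -1.7]
grip_width: 0.0234
```

```bash
python3 -c "from h import *;st()"
```

```text
t 7.03 p [ 0.5026 -0.1372  0.3505] yawx 15.19 fixtilt [ 0.0021 -0.0076  0.    ] F [-0.01  0.43 -1.7 ] M [ 0.035 -0.041  0.023] g 0.0234 qd 0.003
```

Request:
send_rows:
  motion:
    - {"dp":[0.0085,-0.0113,0],"rot":[0.002,-0.008,0],"grip":0.018}
    - {"dp":[0,0,-0.02],"rot":[0,0,0],"grip":0.018}
    - {"dp":[0,0,-0.01],"rot":[0,0,0],"grip":0.018}
    - {"dp":[0,0,0],"rot":[0,0,0],"grip":0.018}
    - {"dp":[0,0,0],"rot":[0,0,0],"grip":0.018}

```text
clock: 7.65
tcp_pos: [0.5135, -0.1482, 0.3207]
orientation: [3.113, 0.418, 0.006]
contact_force: [0.2, -0.1, -2.0]
grip_width: 0.0234
```

```bash
python3 - <<'E'
from h import *
st();w=snap('wrist','w4')
c=[.511,-.1485]
o=get_obs();p=o['tcp_pos'];oz=p[2]-.0439
an=np.radians(np.arange(0,360,15))
im=w['img'][:,:,::-1].copy()
for (cx,cy,z,r,col) in ((*c,.261,.037,(0,0,255)),(*p[:2],oz+.025,.028,(0,255,0))):
    for q in proj(w,[[cx+r*np.cos(t),cy+r*np.sin(t),z] for t in an]): cv2.circle(im,tuple(int(round(v)) for v in q),1,col,-1)
q=proj(w,[[*c,.261]])[0];x,y=int(q[0])-100,int(q[1])-90
print(x,y);x=max(x,0);y=max(y,0)
cv2.imwrite('pics/w4c.png',cv2.resize(im[y:y+180,x:x+200],None,fx=3.3,fy=3.3,interpolation=cv2.INTER_CUBIC))
E
```

```text
t 7.65 p [ 0.5135 -0.1482  0.3207] yawx 15.31 fixtilt [0.0004 0.0037 0.    ] F [ 0.18 -0.11 -1.98] M [ 0.047  0.008 -0.031] g 0.0234 qd 0.003
176 139
```

View pics/w4c.png

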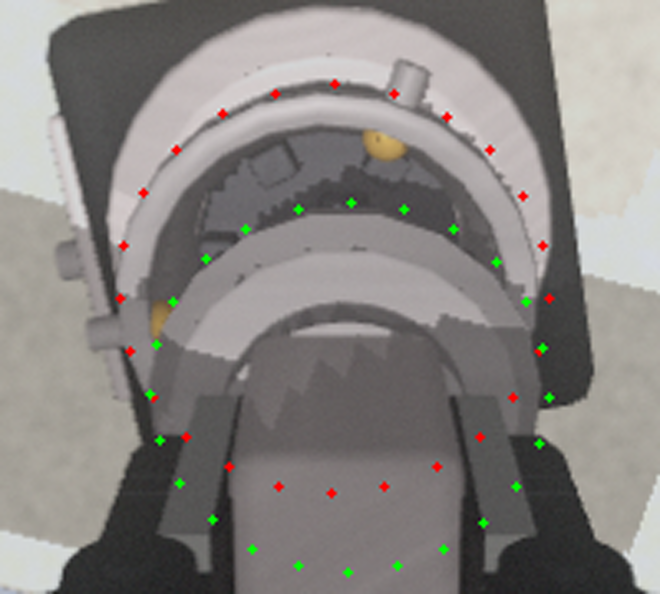

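The wrist view shows the collar (red) and the bead (green) both about 1.6 mm lower in the image than predicted. So their positions relative to each other are right, apart from about 2 mm in x. I'll correct that and lower the hub into the mouth.

Request:
send_rows:
  motion:
    - {"dp":[-0.0022,-0.0005,0],"rot":[0,0.004,0],"grip":0.018}
    - {"dp":[0,0,-0.01],"rot":[0,0,0],"grip":0.018}
    - {"dp":[0,0,-0.008],"rot":[0,0,0],"grip":0.018}
    - {"dp":[0,0,0],"rot":[0,0,0],"grip":0.018}
    - {"dp":[0,0,0],"rot":[0,0,0],"grip":0.018}

```text
clock: 8.32
tcp_pos: [0.5113, -0.1488, 0.302]
orientation: [3.113, 0.418, 0.0]
contact_force: [-0.7, 0.2, -2.1]
grip_width: 0.0235
```

```bash
python3 -c "from h import *;st()"
```

```text
t 8.32 p [ 0.5113 -0.1488  0.302 ] yawx 15.31 fixtilt [0.0009 0.0004 0.    ] F [-0.69  0.23 -2.12] M [0.035 0.003 0.031] g 0.0235 qd 0.007
```

Centred and level, with no extra force. I'll continue down to just above tooth height.

Request:
send_rows:
  motion:
    - {"dp":[0,0,-0.006],"rot":[0,0,0],"grip":0.018}
    - {"dp":[0,0,-0.005],"rot":[0,0,0],"grip":0.018}
    - {"dp":[0,0,-0.004],"rot":[0,0,0],"grip":0.018}
    - {"dp":[0,0,0],"rot":[0,0,0],"grip":0.018}
    - {"dp":[0,0,0],"rot":[0,0,0],"grip":0.018}

```text
clock: 8.95
tcp_pos: [0.5114, -0.1488, 0.2861]
orientation: [3.113, 0.418, 0.001]
contact_force: [0.6, 0.5, -2.2]
grip_width: 0.0234
```

```bash
python3 -c "from h import *;st()"
```

```text
t 8.95 p [ 0.5114 -0.1488  0.2861] yawx 15.31 fixtilt [0.001  0.0006 0.    ] F [ 0.62  0.52 -2.16] M [ 0.01  -0.01  -0.059] g 0.0234 qd 0.002
```

Request:
send_rows:
  motion:
    - {"dp":[0,0,-0.002],"rot":[0,0,0],"grip":0.018}
    - {"dp":[0,0,-0.002],"rot":[0,0,0],"grip":0.018}
    - {"dp":[0,0,-0.002],"rot":[0,0,0],"grip":0.018}
    - {"dp":[0,0,0],"rot":[0,0,0],"grip":0.018}

```text
clock: 9.45
tcp_pos: [0.5114, -0.1486, 0.28]
orientation: [3.113, 0.419, 0.001]
contact_force: [-0.7, 1.1, -2.5]
grip_width: 0.0231
```

```bash
python3 -c "from h import *;st()"
```

```text
t 9.45 p [ 0.5114 -0.1486  0.28  ] yawx 15.32 fixtilt [0.0008 0.0007 0.    ] F [-0.72  1.09 -2.52] M [0.148 0.202 0.006] g 0.0231 qd 0.003
```

Request:
send_rows:
  motion:
    - {"dp":[0,0,-0.0015],"rot":[0,0,0],"grip":0.018}
    - {"dp":[0,0,-0.0015],"rot":[0,0,0],"grip":0.018}
    - {"dp":[0,0,0],"rot":[0,0,0],"grip":0.018}

```text
clock: 9.82
tcp_pos: [0.5118, -0.1487, 0.2778]
orientation: [3.112, 0.418, 0.003]
contact_force: [-0.5, 0.4, -0.9]
grip_width: 0.0236
```

```bash
python3 -c "from h import *;st()"
```

```text
t 9.82 p [ 0.5118 -0.1487  0.2778] yawx 15.31 fixtilt [0.0015 0.0019 0.    ] F [-0.47  0.42 -0.88] M [0.127 0.142 0.018] g 0.0236 qd 0.003
```

Request:
send_rows:
  motion:
    - {"dp":[0,0,-0.0015],"rot":[0,0,0],"grip":0.018}
    - {"dp":[0,0,-0.0015],"rot":[0,0,0],"grip":0.018}
    - {"dp":[0,0,0],"rot":[0,0,0],"grip":0.018}

```text
clock: 10.2
tcp_pos: [0.5117, -0.1487, 0.2746]
orientation: [3.112, 0.418, 0.002]
contact_force: [-0.3, 1.2, -1.3]
grip_width: 0.0228
```

```bash
python3 -c "from h import *;st()"
```

```text
t 10.2 p [ 0.5117 -0.1487  0.2746] yawx 15.31 fixtilt [0.0016 0.0017 0.    ] F [-0.27  1.16 -1.32] M [0.041 0.125 0.023] g 0.0228 qd 0.002
```

Request:
send_rows:
  motion:
    - {"dp":[0,0,-0.0015],"rot":[0,0,0],"grip":0.018}
    - {"dp":[0,0,0],"rot":[0,0,0],"grip":0.018}

```text
clock: 10.45
tcp_pos: [0.5111, -0.1487, 0.2719]
orientation: [3.113, 0.418, -0.0]
contact_force: [0.1, 0.2, -4.8]
grip_width: 0.0237
```

Request:
send_rows:
  motion:
    - {"dp":[0,0,-0.0015],"rot":[0,0,0],"grip":0.018}
    - {"dp":[0,0,0],"rot":[0,0,0],"grip":0.018}

```text
clock: 10.7
tcp_pos: [0.5112, -0.1487, 0.2719]
orientation: [3.112, 0.418, 0.0]
contact_force: [-0.1, 0.3, -3.5]
grip_width: 0.0231
```

```bash
python3 -c "from h import *;st()"
```

```text
t 10.7 p [ 0.5112 -0.1487  0.2719] yawx 15.29 fixtilt [0.0017 0.0003 0.    ] F [-0.08  0.33 -3.5 ] M [0.133 0.285 0.009] g 0.0231 qd 0.002
```

Request:
send_rows:
  motion:
    - {"dp":[0,0,-0.003],"rot":[0,0,0],"grip":0.018}

```text
clock: 10.82
tcp_pos: [0.5114, -0.1488, 0.2715]
orientation: [3.111, 0.417, 0.001]
contact_force: [-13.1, 1.6, 32.5]
grip_width: 0.0228
```

```bash
python3 - <<'E'
from h import *
st();s=snap('scene')['img'];t=snap('top')['img']
c=np.hstack([cv2.resize(s[160:235,270:365],(507,400),interpolation=cv2.INTER_CUBIC),cv2.resize(t[160:235,315:370],(293,400),interpolation=cv2.INTER_CUBIC)])
cv2.imwrite('pics/c2.png',c[:,:,::-1])
E
```

```text
t 10.82 p [ 0.5114 -0.1488  0.2715] yawx 15.27 fixtilt [0.0029 0.0009 0.    ] F [-13.07   1.62  32.46] M [0.494 3.272 0.064] g 0.0228 qd 0.016
```

View pics/c2.png

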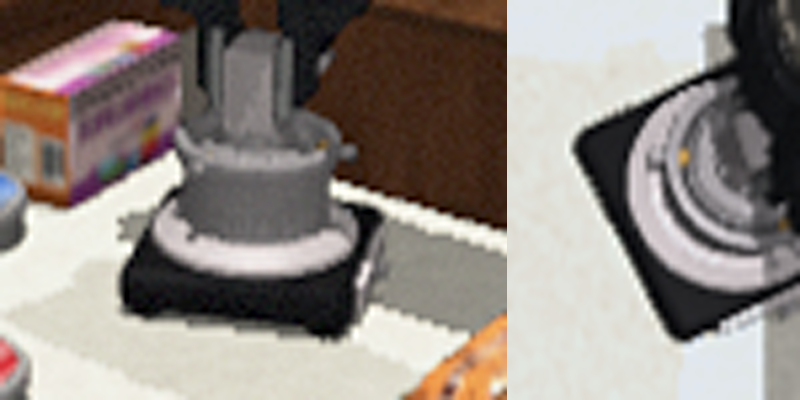

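The hub is inside the collar and the bead is below the catches. The floor is solid at TCP z 0.2715, where a home position was expected at 0.2719. I'll relieve the push and give a slight tug to check that the catches hold.

Request:
send_rows:
  motion:
    - {"dp":[0,0,0.0005],"rot":[0,0,0],"grip":0.018}
    - {"dp":[0,0,0],"rot":[0,0,0],"grip":0.018}
    - {"dp":[0,0,0.0008],"rot":[0,0,0],"grip":0.018}

```text
clock: 11.3
tcp_pos: [0.511, -0.1487, 0.272]
orientation: [3.111, 0.417, 0.0]
contact_force: [1.0, 0.8, -6.5]
grip_width: 0.0232
```

```bash
python3 -c "from h import *;st()"
```

```text
t 11.3 p [ 0.511  -0.1487  0.272 ] yawx 15.29 fixtilt [0.0027 0.0004 0.    ] F [ 1.04  0.79 -6.47] M [ 0.097 -0.101  0.06 ] g 0.0232 qd 0.009
```

The tug met a steady downward pull of about 4.4 N beyond the crank's weight, so the catches hold. Releasing now.

Request:
send_rows:
  motion:
    - {"dp":[0,0,0],"rot":[0,0,0],"grip":0.03}
    - {"dp":[0,0,0],"rot":[0,0,0],"grip":0.06}
    - {"dp":[0,0,0],"rot":[0,0,0],"grip":0.07}
    - {"dp":[0,0,0],"rot":[0,0,0],"grip":0.07}
    - {"dp":[0,0,0.01],"rot":[0,0,0],"grip":0.07}
    - {"dp":[0,0,0.03],"rot":[0,0,0],"grip":0.07}
    - {"dp":[0,0,0.05],"rot":[0,0,0],"grip":0.07}
    - {"dp":[0,0,0.05],"rot":[0,0,0],"grip":0.07}
    - {"dp":[-0.05,0.05,0],"rot":[0,0,0],"grip":0.07}
    - {"dp":[-0.03,0.06,0],"rot":[0,0,0],"grip":0.07}
    - {"dp":[0,0.06,0],"rot":[0,0,0],"grip":0.07}
    - {"dp":[0,0,0],"rot":[0,0,0],"grip":0.07}
    - {"dp":[0,0,0],"rot":[0,0,0],"grip":0.07}

```text
clock: 12.92
tcp_pos: [0.4375, 0.0183, 0.4242]
orientation: [3.107, 0.417, 0.021]
contact_force: [0.1, 0.1, 0.9]
grip_width: 0.0699
```

```bash
python3 - <<'E'
from h import *
st();s=snap('scene')['img'];t=snap('top')
y=np.radians(-74.7);ex=np.array([np.cos(y),np.sin(y),0]);ey=np.array([-ex[1],ex[0],0]);c=np.array([.511,-.149,.304])
im=t['img'].copy()
c2=np.hstack([cv2.resize(s[160:235,270:365],(507,400),interpolation=cv2.INTER_CUBIC),cv2.resize(im[160:235,315:385],(293,314),interpolation=cv2.INTER_CUBIC)[:400] if 0 else cv2.resize(im[150:246,315:385],(293,400),interpolation=cv2.INTER_CUBIC)])
print((proj(t,[c,c+ex*.074-[0,0,.004]])-[315,150])*[293/70,400/96]+[507,0])
cv2.imwrite('pics/c3.png',c2[:,:,::-1])
E
```

```text
t 12.93 p [0.4375 0.0183 0.4242] yawx 15.28 fixtilt [0.0049 0.0143 0.    ] F [0.12 0.13 0.91] M [-0.012 -0.049 -0.027] g 0.0699 qd 0.026
[[719.35630705 143.92977545]
 [859.14731049 107.52218178]]
```

View pics/c3.png

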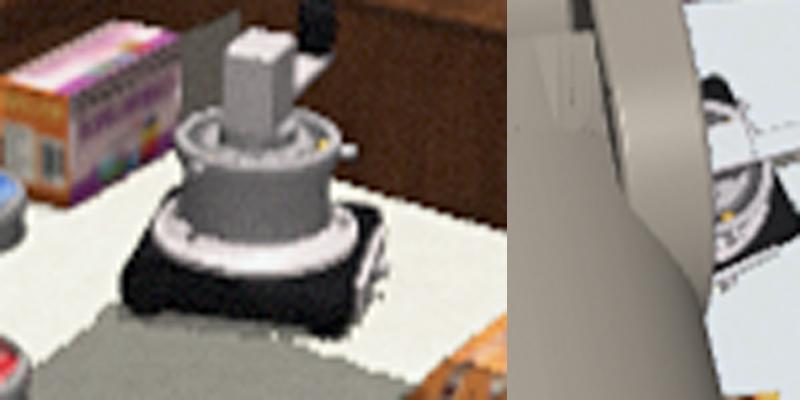

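The crank stands upright in the collar, unchanged since release, and the robot is clear of it.

```bash
python3 -c "from h import *;print(hand_in())"
```

```text
the job is handed in; nothing more can be done
None
```

The crank is back on the mill: seated upright, held by the spring catches, released, and handed in at about 13 s of the 58 s allowed.

- **Tooth angle:** I read the mill's teeth from the wrist camera at about 15° mod 60 and turned the crank to about -75°. Its teeth dropped into the gaps on the first lowering, so I did not have to search for the angle.
- **Seating:** It bottomed at TCP height 0.2715–0.2719 m, against 0.2719 m expected. A short 3 mm push to confirm the floor read 32 N upward and 13 N sideways at the wrist for one row. That is more than the catches need, and I backed off at once.
- **Catches:** I never caught the expected 5–12 N catch resistance, because I only read the force at the end of each move. Once down, a light upward tug met about 4.4 N beyond the crank's weight.
- **Last picture:** After release the crank stood upright in the collar with nothing touching it. The arm hid part of the top view. I did not measure the other shelf items again, but the arm only moved high above them.

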